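# Run down the wing nut of the board hold-down

## Robot

A 6-joint arm with a two-finger parallel gripper is mounted at the origin on the work surface. World frame = base frame: x ahead of the robot, y to its left, z up, the work surface at z = 0. Lengths are in m, angles in degrees, forces in N, time in s.
With the tool pointing down it reaches from about 0.4 to 0.825 m from the base axis. Payload 7 kg.
Tool frame: the origin (TCP) lies midway between the tips of the shut fingers; the grasp point (between the pads) lies 19 mm behind it; z points along the fingers, y is the direction in which the jaws open and shut (so a half turn about z gives the same grasp; the last joint's range is limited). The gripper opens to 88 mm and grips with 3 to 60 N. Pads are 19 mm wide; open, the fingers measure 130 mm over their backs; the gripper's body (78 mm by 193 mm) begins 47 mm behind the grasp point.
Start: joints at [87.382, 20.546, 0.682, 0, -70.136, -16.507], TCP at [0.221, 0.638, 0.206] pointing down, gripper open.
Joint ranges: [-176.03, 176.03], [-82.01, 121.73], [-58.28, 71.71], [-173.87, 95.51], [-174.79, -0.11], [-173.66, 173.66]. Speed limits (degrees/s): [136.94, 136.94, 172.46, 180, 180, 180].

## Interface

Orientations are given as [roll, pitch, yaw] about the fixed x, y, z axes, in that order (R = Rz(yaw) Ry(pitch) Rx(roll)).
In Python, from plant import r gives the robot as it stands. The module is installed in compiled form; this text tells all that it offers.
- The arm moves only by the tool send_rows, never from a script. Its argument "motion" is a list of rows, each an object with "travel": the shift along the tool's x, y, z in m, a list of three; "spin": the turn about the tool's z in degrees. In form: [{"travel": [tx, ty, tz], "spin": spin}, ...]. A call has 1 to 5 rows; each row shifts and turns the pose as measured when the row begins, along the tool's axes as they then stand; what a row does not reach is not made up. A row lasts 1/12 s, in which the tool goes at most 41.7 mm and 7.16 degrees, less where a joint would pass 70% of its speed; a pose out of reach is approached as far as the arm can. A call is refused whole if a number of a shift passes 0.0417 or a number of a turn 7.16, either way. A call with a gripper value outside its range is refused whole. "gripper" is the gripper command: -1 is shut, 1 is fully open, values between are in proportion, set as the call begins (left out, the last holds). The fingers move at their own pace and stop on an object; "squeeze" is the grip in N (left out, the last holds). Time passes only in rows, so rows that do not move let the fingers close. It gives the time, the measured TCP pose, the force and the opening at its end, in the units of the state.
- r.get_state(): the state, without advancing time (a new reading comes with each control period).
- r.capture(name): name is "scene" or "top" or "wrist"; returns (picture, depth): 420x560x3 uint8, blue, green, red; 420x560 float32, m along the optical axis (not along the pixel's ray), 0 where there is no reading.
- r.get_calibration(name): a dict with "fov_y" (degrees; the focal length in pixels is half the picture's height over the tangent of half this angle, whatever the lens; pixels are square), "cx", "cy" (the principal point, pixels), "origin" and "orientation" of the camera in the world. Camera axes: x right, y down, z forward; pixel columns grow to the right and rows downward; lengths in m; the calibration is good to about 2 mm. A picture is of the moment at which its call begins: read the wrist's pose just before it. get_calibration takes no time and is no camera call; for the wrist camera it gives the pose at the moment of the call.
- r.close_job(): hands the job in, once; it reports no verdict.
Trained networks look in the newest picture that a camera, given by its name, has taken for a name from the list of things; names that differ only in an ending like _2 or _b are one class to them, and where a whole thing is asked for, a point or a joint stands for the part that bears it (a point fixed in the world has none). Each returns a list of dicts, best first, with "conf" (0 to 1); they miss things now and then, are a little off and sometimes report something else, mostly with a low value. They report only what shows in the picture. A call takes as long as a camera call.
- r.boxes_of(camera, target): "at" ([x, y, z] in m, in the coordinates of the camera as it stood for that picture, good to about 4 mm: the middle of the surface that is visible of it).
- r.pinpoint(camera, target): "at" ([x, y, z] in m, in the coordinates of the camera as it stood for that picture, good to about 4 mm: a listed point, or the origin of a listed thing).
The state is a dict: "time_s": time; "joints": joint angles; "qd": joint speeds; "joint_torque": joint torques, N m; "tcp_pos": TCP position; "eef_rot": TCP orientation; "contact_force": force on the tool from outside, world axes, zero at the start; "moment": the same for the moment, N m; "gripper_width": finger opening in m.
Only numpy, scipy, OpenCV 4.12 (cv2) and the standard library are available. Lean on these libraries where they do the work, as an engineer would, in place of code of your own. Each camera call takes 0.05 s, during which the arm holds its last target. There are 200 camera calls.

## Task

The walnut board lies ready against its fence, but the hold-down bar over its end is still loose. With a fingertip push the wings of the big wing nut round clockwise (seen from above), stroke after stroke, until it will turn no further and the bar lies snug on the board. Only push the nut, do not pinch it, and leave the board, the oil bottle, the wax tin, the sanding block and the brush where they are.

Things in the scene. Friction and masses are not known exactly. Their poses are not given: they have to be found in the camera images.
- jig: Fixed jig. Origin on the bench under the axis of its upright stud (12 mm thick, top at z = 88 mm); z up, x along the bar towards the board, y towards the fence. Plywood fence: x = -80 to 305 mm, 18 mm thick, 70 mm high, inner face at y = +43 mm, only 3 mm clear of the turning wing ends, so a thick fingertip may not pass between nut and fence. Heel block 24 mm high under the bar's tail.
- hold_bar (a joint): Height of the wooden hold-down bar above its snug position, m: 0 = on the board, positive = raised. Flat bar 150 x 32 x 14 mm, from jig x = -72 to +78 mm; its top is 38 mm above the bench when snug. It follows the nut, 5 mm per turn, and cannot be pushed down otherwise.
- wing_nut (a joint): Turn of the wing nut, rad: 0 = snug (hard stop), negative = still to go; grows as the nut turns clockwise seen from above and sinks 5 mm per turn. Starts between -9.5 and -6.3 (1.0 to 1.5 turns to go); other stop at -12.5. Light friction (0.02 N m, about 0.7 N at a wing); it stays where it is left.
- nut_base (a point): On the nut's axis at the underside of its hub (top of the bar), turning with it; z up, x along the wings. Cast aluminium: hub 20 mm radius, 22 mm high; two flat upright wings along +x and -x, 9 mm thick, out to 40 mm from the axis, 6 to 35 mm above this point. 39 mm above the bench when snug, up to 47 mm at the start. Push the +x wing on its +y face or the -x wing on its -y face.
- board: Loose walnut board 270 x 160 x 24 mm with a paler band along each long edge, lying on the bench with one long edge along the fence and one end under the bar; origin at the centre of its underside, x along its length. 0.7 kg. To be left where it lies.
- oil_bottle: Bystander: upright amber-yellow oil bottle with black cap, 54 mm across, 140 mm high, beside the board; origin under its centre.
- wax_tin: Bystander: flat round metal tin, 72 mm across, 34 mm high, on the bench beyond the fence; origin under its centre.
- sanding_block: Bystander: cork sanding block 85 x 55 x 32 mm lying on the board; origin at the centre of its underside.
- brush: Bystander: small brush, 170 mm long, lying on the bench on the open side of the nut; origin under its middle, x along it.

How it is judged:
By the outcome, as a careful person would: the job done as asked, in the order asked, and still so for the second after the job is handed in, with the robot touching nothing.
It also fails if it takes over 64 s, if anything falls off the work surface, if the arm or the gripper's body presses on something with over 40 N, if the wrist force passes 120 N, or if a joint passes its speed limit or range.

## Working session

There is one attempt and no reset: what is moved stays moved. The work goes in short steps, Python scripts to look and compute and a tool call to move; the robot and the scene stay as the last step left them, time stands still between calls to the robot, and variables do not carry over. Pictures are saved under pics/ and viewed, about 8 in all and at most 12, crops included, and the job is handed in when it is done.

Besides the shell and the picture viewer there is one more tool, called after "Call:" as name(argument=value, ...), one argument or row to a line, values as JSON. send_rows: Moves the arm, as the interface text tells. Its arguments: {"type":"object","properties":{"motion":{"type":"array"},"gripper":{"type":"number"},"squeeze":{"type":"number"}},"required":["motion"]}

```bash
mkdir -p pics
cat > h.py <<'E'
import numpy as np, cv2
from scipy.spatial.transform import Rotation as R
from plant import r
def T(cal):
    o=np.array(cal["orientation"]); 
    M=o if o.shape==(3,3) else R.from_euler('xyz',o,degrees=True).as_matrix()
    return M,np.array(cal["origin"])
def w(cam,p,cal=None):
    M,o=T(cal or r.get_calibration(cam)); return M@np.array(p)+o
E
python3 - <<'E'
from h import *
s=r.get_state(); print(s)
for c in ("scene","top"):
    print(c,r.get_calibration(c))
    im,d=r.capture(c); cv2.imwrite(f"pics/{c}0.png",im)
    for t in ("jig","nut_base","board","oil_bottle","wax_tin","sanding_block","brush"):
        for q in r.pinpoint(c,t)[:2]: print(c,t,round(q["conf"],2),w(c,q["at"]).round(3))
E
```

```text
{'time_s': 0.0, 'joints': array([ 8.73812632e+01,  2.05916054e+01,  6.34049733e-01, -2.02154816e-02,
       -7.01362575e+01, -1.65075916e+01]), 'qd': array([ 0.07432908, -0.03632376,  0.12036201, -0.02416756, -0.06632219,
       -0.02710955]), 'joint_torque': array([ 6.23291089e-05, -5.82719707e+01,  2.93037558e+01,  6.99671522e+00,
        6.81251142e-03, -1.67617941e-04]), 'tcp_pos': array([0.22101353, 0.63723558, 0.2048226 ]), 'eef_rot': array([ 1.79904653e+02, -8.43833322e-03, -1.91332059e+01]), 'contact_force': array([ 1.19641788,  0.32136173, -0.32594372]), 'moment': array([-0.01768129,  0.02352119, -0.03828519]), 'gripper_width': 0.08778785802036974}
scene {'fov_y': 48.120149863951845, 'cx': 276.7020560979363, 'cy': 204.09011112551394, 'origin': array([1.43946938, 0.2059493 , 0.84815133]), 'orientation': array([-132.09470906,    0.26575683,  103.44965356])}
scene jig 0.71 [ 0.453 -0.103 -0.001]
scene jig 0.69 [ 0.474  0.036 -0.004]
scene nut_base 0.58 [ 0.449 -0.1    0.042]
scene board 0.74 [ 0.62  -0.121  0.001]
scene oil_bottle 0.62 [ 0.663 -0.283  0.005]
scene wax_tin 0.76 [ 0.475  0.037 -0.007]
scene sanding_block 0.97 [ 0.652 -0.123  0.022]
scene brush 0.88 [ 0.465 -0.245 -0.005]
top {'fov_y': 51.77966505798866, 'cx': 279.4770480317811, 'cy': 199.45022669673895, 'origin': array([ 0.43743735, -0.00350608,  1.13272247]), 'orientation': array([-171.43529084,    0.18188489,  -91.627692  ])}
top jig 0.67 [ 0.453 -0.104  0.002]
top nut_base 0.68 [ 0.449 -0.105  0.042]
top nut_base 0.44 [ 0.452 -0.104  0.002]
top board 0.81 [ 0.618 -0.12   0.001]
top oil_bottle 0.89 [ 0.661 -0.289  0.   ]
top oil_bottle 0.32 [ 0.449 -0.104  0.045]
top wax_tin 0.76 [ 0.471  0.031 -0.003]
top sanding_block 0.69 [ 0.653 -0.125  0.026]
top brush 0.89 [ 0.464 -0.251 -0.001]
```

View pics/top0.png

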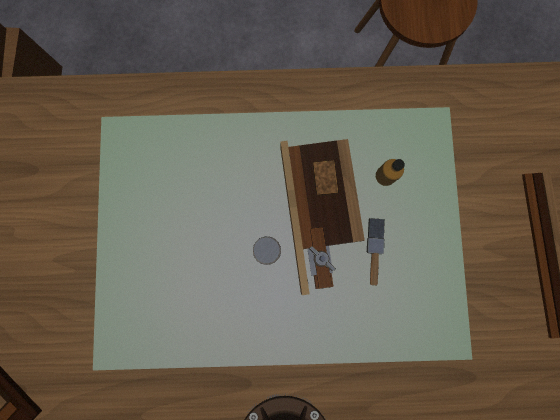

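View pics/scene0.png

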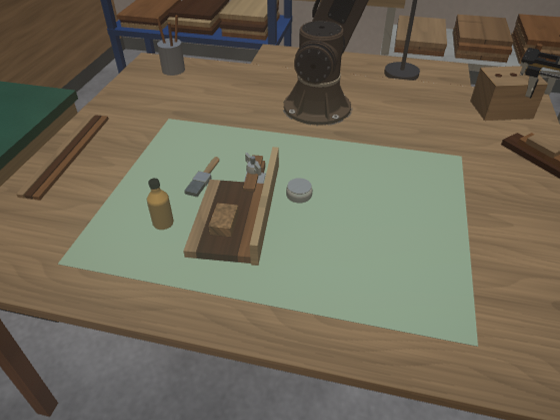

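The top view (nut at about pixel 321,258, fence from (303,293) to (285,142)) agrees with the networks' positions. The wings lie at roughly +45°/−135° in the jig frame, with the brush and bottle clear on the open side. Next I plan the approach.

```bash
cat >> h.py <<'E'
def plan(wps,yaw=None,step=.04,s=None):
    """wps: world xyz list; prints rows for sequential small moves (tool down)"""
    s=s or r.get_state(); p=np.array(s["tcp_pos"]); y=s["eef_rot"][2]; rows=[]
    for q in wps:
        q=np.array(q)
        st=step
        n=max(1,int(np.ceil(np.abs(q-p).max()/st)))
        for i in range(n):
            sp=0 if yaw is None else float(np.clip(-(yaw-y),-7,7))
            M=R.from_euler('xyz',[180,0,y],degrees=True).as_matrix()
            t=M.T@((q-p)/(n-i)); t=np.clip(t.round(3),-.041,.041)
            rows.append((*[float(a) for a in t],round(sp,1))); p=p+M@t; y-=sp
    for i in range(0,len(rows),5): print(rows[i:i+5])
    print("end",p.round(3),y)
E
python3 - <<'E'
from h import *
plan([[.45,-.105,.22]],-83.5,.029)
E
```

```text
[(0.018, 0.024, -0.001, 7.0), (0.02, 0.022, -0.001, 7.0), (0.023, 0.019, -0.001, 7.0), (0.025, 0.016, -0.0, 7.0), (0.027, 0.013, -0.001, 7.0)]
[(0.028, 0.01, -0.0, 7.0), (0.029, 0.006, -0.001, 7.0), (0.03, 0.002, -0.0, 7.0), (0.03, -0.001, -0.001, 7.0), (0.03, -0.005, -0.0, 1.4)]
[(0.029, -0.006, -0.001, -0.0), (0.029, -0.005, -0.0, -0.0), (0.029, -0.006, -0.001, -0.0), (0.029, -0.005, -0.0, -0.0), (0.029, -0.006, -0.001, -0.0)]
[(0.03, -0.005, -0.0, -0.0), (0.029, -0.006, -0.001, -0.0), (0.03, -0.005, -0.0, -0.0), (0.029, -0.006, -0.001, -0.0), (0.03, -0.005, -0.0, -0.0)]
[(0.029, -0.006, -0.001, -0.0), (0.03, -0.005, -0.0, -0.0), (0.029, -0.006, -0.001, -0.0), (0.03, -0.005, -0.0, -0.0), (0.029, -0.006, -0.001, -0.0)]
[(0.03, -0.005, -0.0, -0.0)]
end [ 0.45  -0.105  0.22 ] -83.5
```

Call:
send_rows(
  motion=[
    {"travel": [0.018,0.024,-0.001],"spin": 7},
    {"travel": [0.02,0.022,-0.001],"spin": 7},
    {"travel": [0.023,0.019,-0.001],"spin": 7},
    {"travel": [0.025,0.016,0],"spin": 7},
    {"travel": [0.027,0.013,-0.001],"spin": 7},
  ],
  gripper=-1,
)

```text
time_s: 1.22
tcp_pos: [0.2641, 0.4943, 0.2068]
eef_rot: [179.9, -0.1, -54.7]
contact_force: [0.4, 0.4, -0.3]
gripper_width: 0.0598
```

Call:
send_rows(
  motion=[
    {"travel": [0.028,0.01,0],"spin": 7},
    {"travel": [0.029,0.006,-0.001],"spin": 7},
    {"travel": [0.03,0.002,0],"spin": 7},
    {"travel": [0.03,-0.001,-0.001],"spin": 7},
    {"travel": [0.03,-0.005,0],"spin": 1.4},
  ],
)

```text
time_s: 1.63
tcp_pos: [0.307, 0.3432, 0.2098]
eef_rot: [-179.9, -0.0, -85.2]
contact_force: [-0.0, 0.5, 0.5]
gripper_width: 0.0264
```

Call:
send_rows(
  motion=[
    {"travel": [0.035,-0.007,0],"spin": 0},
    {"travel": [0.035,-0.007,0],"spin": 0},
    {"travel": [0.035,-0.007,0],"spin": 0},
    {"travel": [0.035,-0.007,0],"spin": 0},
    {"travel": [0.035,-0.007,0],"spin": 0},
  ],
)

```text
time_s: 2.05
tcp_pos: [0.3567, 0.1645, 0.2113]
eef_rot: [-179.7, 0.2, -85.2]
contact_force: [0.5, 0.8, 0.6]
gripper_width: 0.0005
```

Call:
send_rows(
  motion=[
    {"travel": [0.035,-0.007,0],"spin": 0},
    {"travel": [0.035,-0.007,0],"spin": 0},
    {"travel": [0.035,-0.007,0],"spin": 0},
    {"travel": [0.035,-0.007,0],"spin": 0},
    {"travel": [0.035,-0.007,0],"spin": 0},
  ],
)

```text
time_s: 2.47
tcp_pos: [0.4069, -0.0153, 0.2135]
eef_rot: [-179.3, 0.5, -85.0]
contact_force: [1.0, 1.6, 0.7]
gripper_width: 0.0008
```

Run:
```python
from h import *
s=r.get_state(); cal=r.get_calibration("wrist"); print(s["tcp_pos"],cal)
im,d=r.capture("wrist"); cv2.imwrite("pics/w0.png",im)
for t in ("jig","nut_base","board"):
    for q in r.pinpoint("wrist",t)[:2]: print(t,round(q["conf"],2),w("wrist",q["at"],cal).round(4))
# top depth: points in wing height range near nut, fence
c=r.get_calibration("top"); im,d=r.capture("top"); M,o=T(c); f=210/np.tan(np.radians(c["fov_y"]/2))
for name in ("top","wrist"):
    if name=="wrist": continue
```

```text
[ 0.40685548 -0.01532201  0.21349968] {'fov_y': 68.89168673978946, 'cx': 275.84146319222793, 'cy': 204.82591618915362, 'origin': array([ 0.41222055, -0.09820559,  0.39122291]), 'orientation': array([ 162.17607552,    0.71173745, -174.98449042])}
jig 0.67 [ 0.4503 -0.1068  0.0013]
nut_base 0.68 [ 0.4486 -0.1042  0.0444]
board 0.82 [ 0.6186 -0.1259 -0.0021]
```

View pics/w0.png

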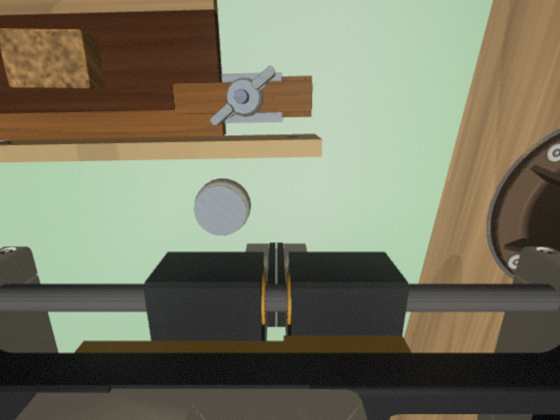

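The nut is at about (242,97), with its wings running from (214,122) to (271,70). The fence is at rows 137–158 and the tin at (222,207). I'll fit the fence, stud and wings from the depth.

```bash
cat >> h.py <<'E'
def cloud(cam):
    c=r.get_calibration(cam); im,d=r.capture(cam); M,o=T(c); f=210/np.tan(np.radians(c["fov_y"]/2))
    v,u=np.mgrid[0:420,0:560]; P=np.stack([(u-c["cx"])/f*d,(v-c["cy"])/f*d,d],-1)@M.T+o
    return im,P,d>0
E
python3 - <<'E'
from h import *
for cam in ("wrist","top"):
    im,P,ok=cloud(cam)
    reg=ok&(abs(P[...,0]-.5)<.3)&(abs(P[...,1]+.1)<.2)
    F=P[reg&(abs(P[...,2]-.07)<.004)]
    F=F[(F[:,1]>-.085)&(F[:,1]<0.0)]
    vx,vy,x0,y0=cv2.fitLine(F[:,:2].astype(np.float32),cv2.DIST_HUBER,0,.01,.01).ravel(); a=np.degrees(np.arctan2(vy,vx)); a=(a+90)%180-90
    n=np.array([-np.sin(np.radians(a)),np.cos(np.radians(a))])
    near=ok&(np.hypot(P[...,0]-.45,P[...,1]+.104)<.05)&(P[...,1]<-.06+.0)
    S=P[near&(P[...,2]>.083)]; W=P[near&(P[...,2]>.066)]
    dist=(np.array([x0,y0])@n)
    jc=np.median(S[:,:2],0) if len(S) else np.array([np.nan]*2)
    print(cam,len(F),"fence yaw",round(a,2),"stud",jc.round(4),np.percentile(S[:,2],90) if len(S) else 0,"fence mid offset from stud (52 exp)",round(1e3*(dist-jc@n),1))
    from collections import Counter
    Q=W[(np.hypot(*(W[:,:2]-jc).T)>.023)&((W[:,:2]-jc)@n<.042)]
    if len(Q):
        l=cv2.fitLine(Q[:,:2].astype(np.float32),cv2.DIST_HUBER,0,.01,.01).ravel(); b=np.degrees(np.arctan2(l[1],l[0]))
        print("wing world angle",b,"jig angle",b-a,"wing top z",np.percentile(Q[:,2],[20,50,80]).round(4), "extent",np.hypot(*(Q[:,:2]-jc).T).max())
E
```

```text
wrist 5677 fence yaw 6.21 stud [ 0.4503 -0.1046] 0.08836950792845417 fence mid offset from stud (52 exp) 51.6
wing world angle 43.952663 jig angle 37.738476 wing top z [0.0768 0.0781 0.0789] extent 0.040068485436711376
top 620 fence yaw 6.78 stud [ 0.4502 -0.1028] 0.09108112426220338 fence mid offset from stud (52 exp) 48.9
wing world angle 43.905315 jig angle 37.129894 wing top z [0.077  0.0796 0.0808] extent 0.03893963027459761
```

Both fits agree: the jig is at (0.450, −0.1045) with yaw 6.3°, and the wings are at 38°/−142° in the jig frame, with wing tops at z≈0.079. I'll align the tool so x = jig −y and y = jig −x, then go down on the open side.

Call:
send_rows(
  motion=[
    {"travel": [0.03,-0.009,0.016],"spin": -1.3},
    {"travel": [0.03,-0.009,0.016],"spin": 0},
    {"travel": [0.03,-0.009,0.016],"spin": 0},
    {"travel": [0.03,-0.009,0.016],"spin": 0},
    {"travel": [0.028,-0.009,0.016],"spin": 0},
  ],
)

```text
time_s: 3.23
tcp_pos: [0.4765, -0.1452, 0.1357]
eef_rot: [-178.5, 0.6, -81.9]
contact_force: [0.9, 1.2, -0.3]
gripper_width: 0.0005
```

```bash
cat >> h.py <<'E'
J=np.array([.4503,-.1045]); YJ=6.3
def jp():
    s=r.get_state(); a=np.radians(YJ); d=np.array(s["tcp_pos"][:2])-J
    print("jig mm",(1e3*np.array([d[0]*np.cos(a)+d[1]*np.sin(a),-d[0]*np.sin(a)+d[1]*np.cos(a),s["tcp_pos"][2]])).round(1),"yaw",s["eef_rot"].round(1),"F",s["contact_force"].round(1),"t",s["time_s"])
def wing():
    im,P,ok=cloud("top"); q=P[ok]; d=q[:,:2]-J; rr=np.hypot(*d.T)
    W=q[(rr>.023)&(rr<.041)&(q[:,2]>.062)&(q[:,2]<.086)]
    l=cv2.fitLine(W[:,:2].astype(np.float32),cv2.DIST_HUBER,0,.01,.01).ravel()
    print("wing jig angle mod180",(np.degrees(np.arctan2(l[1],l[0]))-YJ)%180,len(W),"top z",np.percentile(W[:,2],[50,85]).round(4)); return im
E
python3 -c "
from h import *
jp()"
```

```text
jig mm [ 21.6 -43.3 135.7] yaw [-178.5    0.6  -81.9] F [ 0.9  1.2 -0.3] t 3.2333
```

Call:
send_rows(
  motion=[
    {"travel": [0.01,0.004,0.02],"spin": 1.8},
    {"travel": [0.005,0.002,0.025],"spin": 0},
    {"travel": [0,0,0.025],"spin": 0},
    {"travel": [0,0,0.008],"spin": 0},
  ],
)

```text
time_s: 3.57
tcp_pos: [0.4789, -0.1586, 0.0529]
eef_rot: [-178.5, 0.6, -83.4]
contact_force: [-0.3, 0.0, 1.0]
gripper_width: 0.0001
```

```bash
python3 -c "
from h import *
jp()"
```

```text
jig mm [ 22.5 -56.9  52.9] yaw [-178.5    0.6  -83.4] F [-0.3  0.   1. ] t 3.5667
```

Call:
send_rows(
  motion=[
    {"travel": [-0.01,0.014,-0.004],"spin": 0},
    {"travel": [-0.009,0.014,0],"spin": 0},
    {"travel": [-0.005,0.015,0],"spin": 0},
    {"travel": [-0.003,0.015,0],"spin": 0},
    {"travel": [-0.003,0.012,0],"spin": 0},
  ],
)

```text
time_s: 3.98
tcp_pos: [0.4073, -0.13, 0.0544]
eef_rot: [-178.7, 0.5, -82.5]
contact_force: [-0.7, -0.2, -0.3]
gripper_width: 0.0003
```

```bash
python3 -c "
from h import *
jp()"
```

```text
jig mm [-45.6 -20.6  54.4] yaw [-178.7    0.5  -82.5] F [-0.7 -0.2 -0.3] t 3.9833
```

Call:
send_rows(
  motion=[
    {"travel": [-0.009,0,-0.002],"spin": 1},
    {"travel": [-0.009,0,0],"spin": 0},
    {"travel": [-0.006,0,0],"spin": 0},
  ],
)

```text
time_s: 4.23
tcp_pos: [0.4032, -0.1019, 0.059]
eef_rot: [-178.6, 0.5, -83.1]
contact_force: [0.3, 0.2, 0.4]
gripper_width: 0.0006
```

```bash
python3 -c "
from h import *
jp(); wing()
im,d=r.capture('wrist'); cv2.imwrite('pics/w1.png',im)"
```

```text
jig mm [-46.5   7.7  59. ] yaw [-178.6    0.5  -83.1] F [0.3 0.2 0.4] t 4.2333Traceback (most recent call last):
  File "<string>", line 3, in <module>
    jp(); wing()
          ~~~~^^
  File "h.py", line 35, in wing
    l=cv2.fitLine(W[:,:2].astype(np.float32),cv2.DIST_HUBER,0,.01,.01).ravel()
      ~~~~~~~~~~~^^^^^^^^^^^^^^^^^^^^^^^^^^^^^^^^^^^^^^^^^^^^^^^^^^^^^
cv2.error: OpenCV(4.12.0) /io/opencv/modules/imgproc/src/linefit.cpp:50: error: (-215:Assertion failed) count > 0 in function 'fitLine2D_wods'
```

```bash
cat >> h.py <<'E'
def wing2(*cams):
    ims=[]
    for cam in cams:
        im,P,ok=cloud(cam); ims.append(im); d=P[...,:2]-J; rr=np.hypot(d[...,0],d[...,1])
        k=ok&(rr>.023)&(rr<.041)&(P[...,2]>.06)&(P[...,2]<.086); W=P[k]
        if len(W)<15: print(cam,"few",len(W)); continue
        a=np.degrees(np.arctan2(*(W[:,1::-1]-J[::-1]).T))-YJ
        h=np.histogram((a+360)%360,36,(0,360))[0]
        print(cam,len(W),"jig-angle bins:",{i*10:int(n) for i,n in enumerate(h) if n>len(W)*.04},"z",np.percentile(W[:,2],[50,90]).round(4))
    return ims
E
python3 -c "
from h import *
a,b=wing2('wrist','scene')
cv2.imwrite('pics/w1.png',np.hstack([cv2.resize(a,(400,300)),cv2.resize(b[110:230,180:340],(400,300))]))"
```

```text
wrist 1249 jig-angle bins: {0: 94, 170: 69, 180: 510, 340: 157, 350: 408} z [0.0757 0.0784]
scene 56 jig-angle bins: {0: 14, 10: 6, 160: 10, 170: 8, 180: 4, 350: 11} z [0.0755 0.0843]
```

View pics/w1.png

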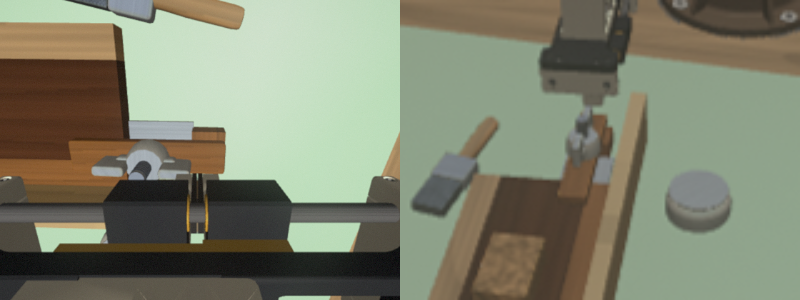

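The fingertip is narrower than I assumed and slid past the wing tip; the wings now stand at about 0°/180° in the jig frame, 40° further round. I'll use a smaller radius: lift over to the +y face of the +x wing.

Call:
send_rows(
  motion=[
    {"travel": [0,0.002,-0.035],"spin": 0.5},
    {"travel": [-0.004,-0.02,-0.012],"spin": 0},
    {"travel": [-0.004,-0.03,0],"spin": 0},
    {"travel": [-0.003,-0.026,0],"spin": 0},
    {"travel": [0,0,0],"spin": 0},
  ],
)

```text
time_s: 4.8
tcp_pos: [0.4781, -0.0821, 0.1112]
eef_rot: [-178.5, 0.5, -83.3]
contact_force: [-0.2, 0.1, 1.3]
gripper_width: 0.0005
```

```bash
python3 -c "
from h import *
jp()"
```

```text
jig mm [ 30.1  19.2 111.2] yaw [-178.5    0.5  -83.3] F [-0.2  0.1  1.3] t 4.8
```

Call:
send_rows(
  motion=[
    {"travel": [-0.002,-0.003,0.025],"spin": 0.3},
    {"travel": [0,0,0.021],"spin": 0},
    {"travel": [0,0,0.002],"spin": 0},
  ],
)

```text
time_s: 5.05
tcp_pos: [0.4861, -0.0784, 0.0636]
eef_rot: [-178.3, 0.5, -83.5]
contact_force: [-1.7, -0.1, -0.4]
gripper_width: 0.0007
```

Call:
send_rows(
  motion=[
    {"travel": [0.01,0,0],"spin": 0},
    {"travel": [0.012,0,0],"spin": 0},
    {"travel": [0.008,0,0],"spin": 0},
  ],
)

```text
time_s: 5.3
tcp_pos: [0.4888, -0.1091, 0.0632]
eef_rot: [-178.5, 0.5, -83.2]
contact_force: [0.8, 0.5, -0.2]
gripper_width: 0.0004
```

```bash
python3 -c "
from h import *
jp(); a,=wing2('wrist')"
```

```text
jig mm [37.8 -8.8 63.2] yaw [-178.5    0.5  -83.2] F [ 0.8  0.5 -0.2] t 5.3
wrist 242 jig-angle bins: {170: 16, 180: 164, 330: 12, 350: 41} z [0.0741 0.0782]
```

```bash
python3 -c "
from h import *
a,_=r.capture('wrist'); b,_=r.capture('scene')
cv2.imwrite('pics/w2.png',np.hstack([cv2.resize(a[150:350,60:380],(400,300)),cv2.resize(b[130:220,200:320],(400,300),interpolation=cv2.INTER_CUBIC)]))"
```

```text
(no output)
```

View pics/w2.png

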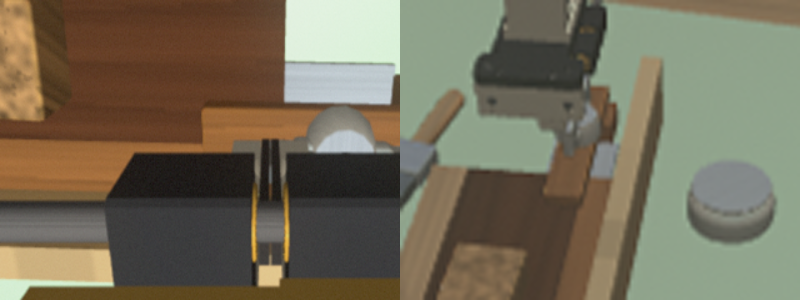

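```bash
python3 -c "
from h import *
s=r.get_state(); p=s['tcp_pos']; M=R.from_euler('xyz',s['eef_rot'],degrees=True).as_matrix()
im,P,ok=cloud('wrist'); jp()
L=(P-p)@M*1e3
for lo in range(-60,8,6):
    k=ok&(abs(L[...,0])<14)&(abs(L[...,1])<30)&(L[...,2]>lo)&(L[...,2]<=lo+6); q=L[k]
    if len(q)>3: print(lo,len(q),'x',np.percentile(q[:,0],[2,50,98]).round(1),'y',np.percentile(q[:,1],[2,98]).round(1))
v=np.argwhere(ok&(np.hypot(P[...,0]-J[0],P[...,1]-J[1])<.043)&(P[...,2]>.055)&(P[...,2]<.09))
a=np.radians(YJ); 
for c in range(v[:,1].min(),v[:,1].max(),12):
    col=v[v[:,1]==c]; 
    if len(col):
        q=P[col[0][0],c]; d=q[:2]-J; print('px',col[0][::-1],'jig',(1e3*np.array([d[0]*np.cos(a)+d[1]*np.sin(a),-d[0]*np.sin(a)+d[1]*np.cos(a),q[2]])).round(0))
"
```

```text
jig mm [37.9 -8.3 63.3] yaw [-178.4    0.5  -83.3] F [0.9 0.9 0.6] t 5.5
-60 131 x [ 9.7 10.3 12. ] y [-4.8  4. ]
-54 116 x [ 9.6 10.3 11.9] y [-5.8  4.8]
-48 83 x [ 9.7 10.3 10.9] y [-4.1  3.2]
-42 198 x [ 3.8 10.2 12.3] y [-6.3  5.3]
-36 255 x [ 9.8 11.7 12.2] y [-15.7  14.6]
-30 254 x [ 9.9 11.6 12.2] y [-15.7  15.1]
-24 46 x [ 9.7 10.3 11.3] y [-10.6  12.7]
-18 25 x [-10.7  -6.3  -3.7] y [-0.8 -0.2]
-12 8 x [-4.4 -3.5 -3.3] y [-0.8 -0.2]
-6 155 x [-4.  -0.4  5. ] y [-0.8 29.9]
0 158 x [-4.1  1.7  7.2] y [-0.2 29.7]
6 149 x [-3.8 -0.8  7.7] y [-0.9 29.4]
px [274 247] jig [ 39. -19.  89.]
px [286 243] jig [ 32. -21.  88.]
px [298 242] jig [24. -7. 56.]
px [310 238] jig [16. -9. 55.]
px [322 228] jig [  9. -17.  57.]
px [334 226] jig [  1. -18.  55.]
px [346 228] jig [ -7. -17.  56.]
px [358 237] jig [-15. -11.  56.]
px [370 245] jig [-23.  -6.  56.]
px [382 248] jig [-31.  -3.  56.]
px [394 251] jig [-39.  -2.  58.]
```

The depth shows the pads are thin at the tip and the finger widens to ±15 mm only 24 mm above it, so the tip slid past the wing end again. The nut is at about −4.5°. I'll come round the wing end and push at radius ~30 mm.

Call:
send_rows(
  motion=[
    {"travel": [0,-0.01,0],"spin": 0},
    {"travel": [-0.014,-0.001,0],"spin": 0},
    {"travel": [-0.014,0,0.001],"spin": 0},
    {"travel": [0,0.009,0.002],"spin": 0},
    {"travel": [0,0.009,0.002],"spin": 0},
  ],
)

```text
time_s: 5.92
tcp_pos: [0.4834, -0.0795, 0.0608]
eef_rot: [-178.1, 0.5, -83.3]
contact_force: [0.0, -0.4, -0.7]
gripper_width: 0.0001
```

```bash
python3 -c "
from h import *
jp()"
```

```text
jig mm [35.6 21.3 60.8] yaw [-178.1    0.5  -83.3] F [ 0.  -0.4 -0.7] t 5.9167
```

Call:
send_rows(
  motion=[
    {"travel": [0,0.007,0.002],"spin": 0},
    {"travel": [0.009,0.001,0.002],"spin": 0},
    {"travel": [0.01,0.001,0],"spin": 0},
    {"travel": [0.008,0.001,0],"spin": 0},
  ],
)

```text
time_s: 6.25
tcp_pos: [0.4737, -0.108, 0.0561]
eef_rot: [-178.2, 0.5, -83.1]
contact_force: [-4.2, 4.9, 9.2]
gripper_width: 0.0006
```

```bash
python3 -c "
from h import *
jp(); wing2('wrist')"
```

```text
jig mm [22.9 -6.  56.1] yaw [-178.2    0.5  -83.1] F [-4.2  4.9  9.2] t 6.25
wrist 904 jig-angle bins: {290: 351, 300: 321, 310: 61, 320: 124, 330: 47} z [0.0767 0.0836]
```

Call:
send_rows(
  motion=[
    {"travel": [0.006,-0.005,-0.003],"spin": 0.4},
    {"travel": [0.008,0.001,0],"spin": 0},
    {"travel": [0.007,0.005,0],"spin": 0},
    {"travel": [0.006,0.008,0],"spin": 0},
    {"travel": [0.002,0.01,0],"spin": 0},
  ],
)

```text
time_s: 6.72
tcp_pos: [0.4595, -0.1464, 0.0587]
eef_rot: [-178.1, 0.4, -83.7]
contact_force: [-0.3, -0.4, 0.1]
gripper_width: 0.0001
```

```bash
python3 -c "
from h import *
jp(); wing2('wrist')"
```

```text
jig mm [  4.5 -42.7  58.7] yaw [-178.1    0.4  -83.7] F [-0.3 -0.4  0.1] t 6.7167
wrist few 0
```

Call:
send_rows(
  motion=[
    {"travel": [-0.007,0.005,0],"spin": 0},
    {"travel": [-0.002,0.01,0],"spin": 0},
    {"travel": [-0.002,0.009,0],"spin": 0},
    {"travel": [-0.006,0.006,0],"spin": 0},
  ],
)

```text
time_s: 7.1
tcp_pos: [0.4203, -0.1332, 0.0569]
eef_rot: [-178.2, 0.5, -83.9]
contact_force: [1.0, 0.4, 0.7]
gripper_width: 0.0002
```

```bash
python3 -c "
from h import *
jp(); wing2('wrist','top','scene')"
```

```text
jig mm [-33.  -25.2  56.9] yaw [-178.2    0.5  -83.9] F [1.  0.4 0.7] t 7.1
wrist 457 jig-angle bins: {280: 22, 290: 386, 300: 47} z [0.0709 0.077 ]
top few 0
scene 88 jig-angle bins: {100: 18, 110: 17, 230: 7, 300: 22, 310: 12} z [0.0726 0.0812]
```

```bash
python3 -c "
from h import *
a,_=r.capture('wrist'); b,_=r.capture('scene')
cv2.imwrite('pics/w3.png',np.hstack([cv2.resize(a[130:340,130:410],(400,300)),cv2.resize(b[130:220,200:320],(400,300),interpolation=cv2.INTER_CUBIC)]))"
```

```text
(no output)
```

View pics/w3.png

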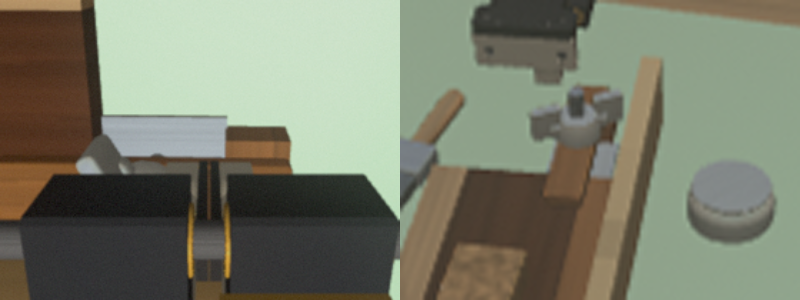

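```bash
python3 -c "
from h import *
c=r.get_calibration('scene'); M,o=T(c); f=210/np.tan(np.radians(c['fov_y']/2))
def pj(p):
    q=M.T@(np.array(p)-o); u=np.array([q[0]/q[2]*f+c['cx'],q[1]/q[2]*f+c['cy']]); return (u.round(1), ((u-[200,130])/.3+[400,0]).round(0)) 
p=r.get_state()['tcp_pos']; print('tcp',pj(p),'20up',pj(p+[0,0,.02]))
a=np.radians(6.3)
for ang in (-60,-67,-75,113): 
    t=a+np.radians(ang); print(ang,pj([J[0]+.04*np.cos(t),J[1]+.04*np.sin(t),.078]))
print('stud',pj([*J,.088]))
im,P,ok=cloud('scene')
L=P-p
for zz in range(-10,70,8):
    k=ok&(abs(L[...,0])<.03)&(abs(L[...,1])<.03)&(L[...,2]*1e3>zz)&(L[...,2]*1e3<zz+8); q=L[k]*1e3
    if len(q): print(zz,len(q),np.percentile(q[:,0],[5,50,95]).round(0),np.percentile(q[:,1],[5,95]).round(0))
"
```

```text
tcp (array([244.9, 158.3]), array([550.,  94.])) 20up (array([244.5, 152.5]), array([548.,  75.]))
-60 (array([237.8, 163. ]), array([526., 110.]))
-67 (array([237.3, 162. ]), array([524., 107.]))
-75 (array([237. , 160.8]), array([523., 103.]))
113 (array([265.8, 157.1]), array([619.,  90.]))
stud (array([251.5, 156.6]), array([572.,  89.]))
-2 2 [20. 24. 29.] [18. 20.]
6 3 [26. 27. 29.] [17. 23.]
14 3 [12. 13. 13.] [-6.  4.]
22 21 [ 7. 16. 24.] [-7. 28.]
30 20 [13. 15. 19.] [-8. 13.]
```

Projected into the scene picture, the TCP is at crop pixel (550,94), but the visible finger ends at row ~80. The wrist depth also shows nothing lower than ~18 mm above the TCP. So the real fingertips end about 15–18 mm above the TCP and only grazed the wing tops. The nut stands at about −67°. I'll go round to its trailing side and work lower.

Call:
send_rows(
  motion=[
    {"travel": [0.008,0.0,-0.03],"spin": 0},
    {"travel": [0.003,-0.025,-0.006],"spin": 0},
    {"travel": [0.003,-0.028,0],"spin": 0},
    {"travel": [0.0,-0.022,0],"spin": 0},
    {"travel": [0,0,0.01],"spin": 0},
  ],
)

```text
time_s: 7.82
tcp_pos: [0.5034, -0.1398, 0.0894]
eef_rot: [-177.9, 0.4, -83.8]
contact_force: [1.3, -0.4, 0.6]
gripper_width: 0.0003
```

```bash
python3 -c "
from h import *
jp()"
```

```text
jig mm [ 48.9 -40.9  89.4] yaw [-177.9    0.4  -83.8] F [ 1.3 -0.4  0.6] t 7.8167
```

Call:
send_rows(
  motion=[
    {"travel": [-0.006,0,0.02],"spin": 0},
    {"travel": [0,0,0.018],"spin": 0},
    {"travel": [0,0,0.004],"spin": 0},
    {"travel": [0,0,0],"spin": 0},
  ],
)

```text
time_s: 8.15
tcp_pos: [0.5066, -0.1332, 0.0438]
eef_rot: [-177.9, 0.4, -83.8]
contact_force: [-0.2, 0.1, 0.8]
gripper_width: 0.0004
```

```bash
python3 -c "
from h import *
jp(); p=r.get_state()['tcp_pos']
wing2('wrist')
im,P,ok=cloud('scene'); cv2.imwrite('pics/s4.png',cv2.resize(im[130:220,200:320],(800,600),interpolation=cv2.INTER_CUBIC))
"
```

```text
jig mm [ 52.8 -34.7  43.8] yaw [-177.9    0.4  -83.8] F [-0.2  0.1  0.8] t 8.15
wrist few 0
```

View pics/s4.png

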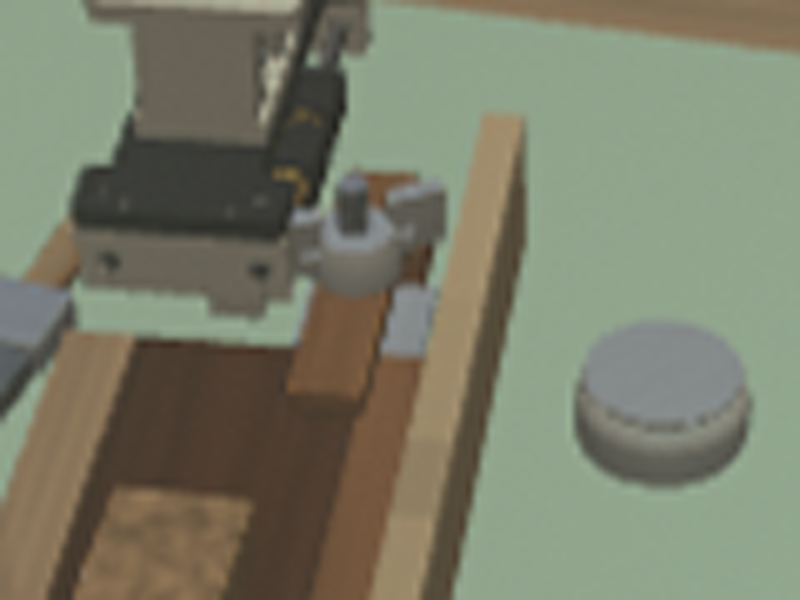

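```bash
python3 -c "
from h import *
c=r.get_calibration('scene'); M,o=T(c); f=210/np.tan(np.radians(c['fov_y']/2))
s=r.get_state(); E=R.from_euler('xyz',s['eef_rot'],degrees=True).as_matrix()
for l in ([0,0,0],[.0095,0,0],[-.0095,0,0],[0,0,-.02],[0,-.006,0],[0,-.015,-.02],[0,-.015,0],[.039,-.097,-.066],[-.039,-.097,-.066]):
    q=M.T@(s['tcp_pos']+E@np.array(l)-o); print(l,((np.array([q[0]/q[2]*f+c['cx'],q[1]/q[2]*f+c['cy']])-[200,130])*800/120).round(0))
im,P,ok=cloud('scene')
for (x,y) in ((238,312),(238,300),(220,312),(255,312),(180,270),(180,200)): 
    v,u=int(y*.15+130),int(x*.15+200); print((x,y),((P[v,u]-s['tcp_pos'])@E*1e3).round(0))
"
```

```text
[0, 0, 0] [242. 335.]
[0.0095, 0, 0] [219. 333.]
[-0.0095, 0, 0] [265. 336.]
[0, 0, -0.02] [239. 295.]
[0, -0.006, 0] [239. 344.]
[0, -0.015, -0.02] [231. 317.]
[0, -0.015, 0] [234. 357.]
[0.039, -0.097, -0.066] [ 76. 342.]
[-0.039, -0.097, -0.066] [284. 357.]
(238, 312) [ -1. -15. -25.]
(238, 300) [  0.  -9. -24.]
(220, 312) [  4. -18. -27.]
(255, 312) [ -9. -15. -26.]
(180, 270) [ -1. -88. -97.]
(180, 200) [  -3.  -91. -128.]
```

Call:
send_rows(
  motion=[
    {"travel": [0.001,0.005,0.007],"spin": 0},
    {"travel": [0,0.01,0.001],"spin": 0},
    {"travel": [0,0.01,0],"spin": 0},
    {"travel": [0.001,0.009,0],"spin": 0},
    {"travel": [0,0.007,0],"spin": 0},
  ],
)

```text
time_s: 8.72
tcp_pos: [0.4666, -0.1403, 0.0379]
eef_rot: [-177.4, 0.4, -83.8]
contact_force: [1.8, -0.2, 0.4]
gripper_width: 0.0002
```

```bash
python3 -c "
from h import *
jp(); wing2('wrist','scene')"
```

```text
jig mm [ 12.2 -37.4  37.9] yaw [-177.4    0.4  -83.8] F [ 1.8 -0.2  0.4] t 8.7167
wrist few 1
scene 46 jig-angle bins: {50: 15, 60: 21, 310: 8} z [0.0696 0.0763]
```

The force now shows contact and the far wing is at ~62° (near one −118°), so the nut follows. Continuing.

Call:
send_rows(
  motion=[
    {"travel": [0,0.009,0],"spin": 0},
    {"travel": [-0.002,0.009,0],"spin": 0},
    {"travel": [-0.003,0.009,0],"spin": 0},
    {"travel": [-0.002,0.01,0],"spin": 0},
    {"travel": [-0.001,0.008,0],"spin": 0},
  ],
)

```text
time_s: 9.23
tcp_pos: [0.4183, -0.137, 0.0365]
eef_rot: [-177.3, 0.4, -83.8]
contact_force: [0.4, -0.4, -0.1]
gripper_width: 0.0004
```

```bash
python3 -c "
from h import *
jp(); wing2('wrist','scene')"
```

```text
jig mm [-35.4 -28.8  36.5] yaw [-177.3    0.4  -83.8] F [ 0.4 -0.4 -0.1] t 9.2333
wrist 33 jig-angle bins: {10: 21, 20: 9, 200: 3} z [0.075  0.0761]
scene 58 jig-angle bins: {10: 10, 20: 13, 30: 3, 200: 5, 210: 5, 220: 10, 230: 11} z [0.0677 0.0742]
```

Wings at about +22°/−158°. I push on in +y to take it past −180°.

Call:
send_rows(
  motion=[
    {"travel": [-0.008,0.001,0],"spin": 0},
    {"travel": [-0.008,0,0],"spin": 0},
    {"travel": [-0.008,0,0],"spin": 0},
    {"travel": [-0.006,0,0],"spin": 0},
  ],
)

```text
time_s: 9.67
tcp_pos: [0.4133, -0.106, 0.0367]
eef_rot: [-177.4, 0.3, -83.9]
contact_force: [-0.5, -0.3, 0.2]
gripper_width: 0.0007
```

```bash
python3 -c "
from h import *
jp(); wing2('wrist','scene')"
```

```text
jig mm [-37.    2.6  36.7] yaw [-177.4    0.3  -83.9] F [-0.5 -0.3  0.2] t 9.6667
wrist 1406 jig-angle bins: {190: 397, 200: 58, 310: 700, 320: 204} z [0.0725 0.0758]
scene 68 jig-angle bins: {120: 13, 130: 9, 160: 3, 310: 4, 320: 22, 330: 12} z [0.0698 0.0745]
```

Call:
send_rows(
  motion=[
    {"travel": [0.003,0.001,-0.03],"spin": 0},
    {"travel": [0,-0.012,-0.025],"spin": 0},
    {"travel": [-0.003,-0.035,0],"spin": 0},
    {"travel": [-0.003,-0.03,0],"spin": 0},
    {"travel": [0,0,0.01],"spin": 0},
  ],
)

```text
time_s: 10.18
tcp_pos: [0.4901, -0.0933, 0.0893]
eef_rot: [-177.2, 0.3, -83.6]
contact_force: [0.7, 0.7, 0.9]
gripper_width: 0.0009
```

```bash
python3 -c "
from h import *
jp()"
```

```text
jig mm [40.8  6.7 89.3] yaw [-177.2    0.3  -83.6] F [0.7 0.7 0.9] t 10.1833
```

Call:
send_rows(
  motion=[
    {"travel": [0,-0.005,0.02],"spin": 0},
    {"travel": [0,0,0.02],"spin": 0},
    {"travel": [0,0,0.006],"spin": 0},
    {"travel": [0.004,0,0],"spin": 0},
  ],
)

```text
time_s: 10.52
tcp_pos: [0.5009, -0.0949, 0.041]
eef_rot: [-177.1, 0.3, -83.5]
contact_force: [0.2, -0.3, 0.8]
gripper_width: 0.0003
```

Call:
send_rows(
  motion=[
    {"travel": [0.011,0,0],"spin": 0},
    {"travel": [0.011,0.003,0],"spin": 0},
    {"travel": [0.008,0.006,0],"spin": 0},
    {"travel": [0.004,0.009,0],"spin": 0},
    {"travel": [0.001,0.008,0],"spin": 0},
  ],
)

```text
time_s: 10.93
tcp_pos: [0.4799, -0.135, 0.0413]
eef_rot: [-177.0, 0.3, -83.3]
contact_force: [0.2, -0.9, 0.0]
gripper_width: 0.0005
```

```bash
python3 -c "
from h import *
jp(); wing2('wrist','scene')"
```

```text
jig mm [ 26.1 -33.6  41.3] yaw [-177.     0.3  -83.3] F [ 0.2 -0.9  0. ] t 10.9333
wrist 16 jig-angle bins: {270: 14, 280: 2} z [0.0609 0.062 ]
scene 41 jig-angle bins: {70: 6, 80: 23, 90: 9, 320: 3} z [0.0694 0.0747]
```

Wing at about −92°; 310° done so far. I continue in smaller steps and watch the force for the stop.

Call:
send_rows(
  motion=[
    {"travel": [0.002,0.008,0.003],"spin": 0},
    {"travel": [0.001,0.009,0],"spin": 0},
    {"travel": [0,0.008,0],"spin": 0},
    {"travel": [-0.001,0.006,0],"spin": 0},
  ],
)

```text
time_s: 11.37
tcp_pos: [0.4469, -0.14, 0.0371]
eef_rot: [-176.9, 0.3, -83.3]
contact_force: [0.1, -0.3, -0.3]
gripper_width: 0.0002
```

Call:
send_rows(
  motion=[
    {"travel": [-0.002,0.007,0],"spin": 0},
    {"travel": [-0.002,0.007,0],"spin": 0},
    {"travel": [-0.002,0.006,0],"spin": 0},
  ],
)

```text
time_s: 11.62
tcp_pos: [0.4231, -0.1362, 0.0358]
eef_rot: [-177.0, 0.3, -83.3]
contact_force: [0.0, -0.1, 1.1]
gripper_width: 0.0001
```

```bash
python3 -c "
from h import *
jp(); wing2('wrist','scene')"
```

```text
jig mm [-30.5 -28.5  35.8] yaw [-177.     0.3  -83.3] F [ 0.  -0.1  1.1] t 11.6167
wrist few 10
scene 59 jig-angle bins: {10: 6, 20: 14, 30: 7, 200: 3, 220: 7, 230: 10, 240: 12} z [0.0679 0.0725]
```

Call:
send_rows(
  motion=[
    {"travel": [-0.003,0.006,0],"spin": 0},
    {"travel": [-0.008,0,0],"spin": 0},
    {"travel": [-0.008,0,0],"spin": 0},
    {"travel": [-0.007,0,0],"spin": 0},
    {"travel": [-0.004,0,0],"spin": 0},
  ],
)

```text
time_s: 12.13
tcp_pos: [0.4146, -0.1211, 0.0368]
eef_rot: [-177.3, -1.1, -82.9]
contact_force: [25.7, -70.5, -33.0]
gripper_width: 0.0006
```

```bash
python3 -c "
from h import *
jp(); wing2('wrist','scene')"
```

```text
jig mm [-37.3 -12.5  36.8] yaw [-177.3   -1.1  -82.9] F [ 25.7 -70.5 -33. ] t 12.1333
wrist 422 jig-angle bins: {200: 20, 210: 135, 220: 89, 350: 162} z [0.068  0.0754]
scene 40 jig-angle bins: {0: 12, 10: 5, 160: 2, 200: 4, 210: 7, 220: 5, 350: 4} z [0.0699 0.0734]
```

The force jumped to ~80 N with the wing at ~0°/180°, about 398° in all, which is the hard stop. Backing off.

Call:
send_rows(
  motion=[
    {"travel": [0.006,0,0],"spin": 0},
    {"travel": [0.015,0,0],"spin": 0},
    {"travel": [0.02,0.01,-0.03],"spin": 0},
    {"travel": [0.0,0.0,-0.04],"spin": 0},
    {"travel": [-0.03,0.0,-0.04],"spin": 0},
  ],
)

```text
time_s: 12.65
tcp_pos: [0.3968, -0.1407, 0.1361]
eef_rot: [-178.5, -1.3, -83.2]
contact_force: [2.2, 1.9, 0.7]
gripper_width: 0.0003
```

Call:
send_rows(
  motion=[
    {"travel": [-0.04,0,-0.01],"spin": 0},
    {"travel": [-0.04,0,0],"spin": 0},
    {"travel": [-0.04,0,0],"spin": 0},
    {"travel": [-0.02,0,0],"spin": 0},
    {"travel": [0,0,0],"spin": 0},
  ],
)

```text
time_s: 13.07
tcp_pos: [0.3844, 0.0079, 0.1528]
eef_rot: [-177.5, -1.0, -83.6]
contact_force: [-0.0, 0.5, 0.2]
gripper_width: 0.0008
```

Run:
```python
from h import *
jp(); wing2('wrist','scene','top')
im,P,ok=cloud('wrist'); cv2.imwrite('pics/w5.png',im)
a=np.radians(YJ); d=P[...,:2]-J; X=1e3*(d[...,0]*np.cos(a)+d[...,1]*np.sin(a)); Y=1e3*(-d[...,0]*np.sin(a)+d[...,1]*np.cos(a)); Z=P[...,2]*1e3
def med(n,k): print(n,k.sum(),np.percentile(Z[k],[25,50,75]).round(1) if k.sum() else '')
med('bar top',ok&(abs(Y)<12)&((abs(X-60)<12)|(abs(X+58)<10))&(Z>30)&(Z<60)); med('board top',ok&(abs(X-60)<20)&(Y<-25)&(Y>-60)); med('mat',ok&(abs(X)<30)&(Y<-60)&(Y>-80))
med('fence',ok&(abs(Y-52)<6)&(abs(X)<60)); rr=np.hypot(X,Y); med('wing top',ok&(rr>24)&(rr<39)&(Z>62)&(Z<86)); med('hub',ok&(rr>9)&(rr<17)&(Z>50)&(abs(Y)>7)&(Z<72))
for t in ("nut_base","board","oil_bottle","wax_tin","sanding_block","brush"):
    for c in ("scene","wrist"):
        r_=r.pinpoint(c,t)[:1]
        for q in r_: print(c,t,round(q["conf"],2),w(c,q["at"]).round(3))
```

```text
jig mm [-53.2 118.9 152.8] yaw [-177.5   -1.   -83.6] F [-0.   0.5  0.2] t 13.0667
wrist 573 jig-angle bins: {0: 148, 170: 176, 180: 116, 350: 118} z [0.0724 0.0737]
scene 33 jig-angle bins: {0: 11, 10: 6, 160: 2, 170: 8, 350: 5} z [0.0705 0.0738]
top 56 jig-angle bins: {0: 15, 10: 4, 160: 5, 170: 14, 180: 8, 350: 10} z [0.0739 0.0766]
bar top 1327 [37.3 37.8 38.2]
board top 1870 [22.9 23.5 24. ]
mat 587 [0.  0.6 1. ]
fence 2066 [68.9 69.4 69.9]
wing top 517 [71.6 72.6 73.3]
hub 590 [59.  59.8 60.4]
scene nut_base 0.72 [ 0.448 -0.1    0.039]
wrist nut_base 0.55 [ 0.449 -0.106  0.036]
scene board 0.94 [ 0.621 -0.121 -0.002]
wrist board 0.8 [ 0.616 -0.129 -0.   ]
scene oil_bottle 0.89 [ 0.661 -0.283  0.004]
scene wax_tin 0.63 [ 0.473  0.036 -0.002]
wrist wax_tin 0.66 [ 0.481  0.032 -0.003]
scene sanding_block 0.58 [ 0.652 -0.124  0.023]
wrist sanding_block 0.95 [ 0.655 -0.124  0.025]
scene brush 0.67 [ 0.466 -0.243 -0.002]
```

View pics/w5.png

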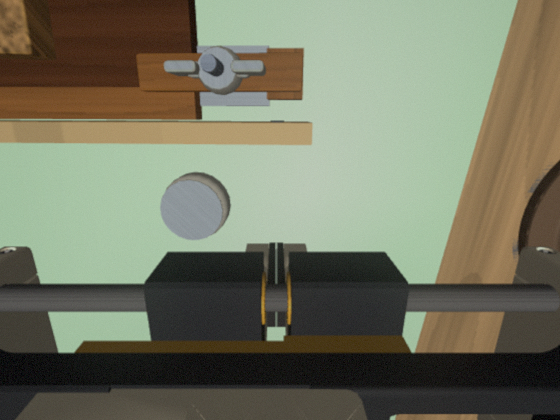

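Snug: the wings are in line with the bar (hub at pixel 220,70, wings level), and the bar top is at 37.8 mm where 38 is expected. All the bystanders are where they were, so I'm handing in.

```bash
python3 -c "
from h import *
print(r.close_job())"
```

```text
the job is handed in; nothing more can be done
None
```

I pushed the wing nut clockwise about 398° with the shut fingertips, until it hit its hard stop. The job was handed in with about 13 s on the clock and the arm clear of everything.

**Last checks**
- **Bar:** its top is at 37.8 mm, against 38 mm when snug.
- **Nut:** the wing tops are at about 73 mm (74 expected) and the wings lie in line with the bar.
- **Bystanders:** the board, tin and sanding block measure within the detectors' scatter (about 1 cm at most) of their starting positions. So do the bottle and brush, though only one camera found those two at the end.

**What went less well**
- **Grazed wing tops:** the first strokes only grazed the wings and slipped off. In the pictures the shut fingertips end about 20 mm above the reported TCP. Once I worked lower, the nut followed properly.
- **Force at the stop:** on reaching the stop, the wrist force read about 80 N at the end of that call (limit 120 N). The push came through the fingertips, and I backed off at once. An earlier call ended with about 11 N on the fingertips, most likely from touching the hub.

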